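Second layer of a tin display

TASK

The display tray holds a bottom row of three short tins lying side by side. Find the two loose tins of the same kind lying on the table (not the longer one) and build the second layer of the pyramid: saddle one tin in each of the two gaps of the row, lying the same way as the tins below, square with them and with ends flush to within a centimetre, and leave them resting there.

Things in the scene. Friction and masses are not known exactly. Their poses are not given: they have to be found in the camera images.
- tin_a: Short steel tin with a paper wrap, cylinder 56 mm in diameter, 60 mm long, about 170 g, lying on its side on the table, free to roll; same kind as the three in the tray. Origin at its centre, 28 mm above the table; x is the cylinder's axis. Can be gripped from above by its flat ends. The 105 mm long lying tin of the same diameter is not wanted.
- tin_b: Short steel tin with a paper wrap, cylinder 56 mm in diameter, 60 mm long, about 170 g, lying on its side on the table, free to roll; same kind as the three in the tray. Origin at its centre, 28 mm above the table; x is the cylinder's axis. Can be gripped from above by its flat ends. Interchangeable with tin_a.
- gap_1 (a point): Point on the fixed display tray where a tin's centre belongs when it sits in the gap between the middle tin and the -y tin of the row; 81.5 mm above the table. x: along the axes of the row's tins; y: along the row; z up. The two tins of the second layer end up about 3 mm apart: no room for a finger between them, but it is free beyond their flat ends.
- gap_2 (a point): Point on the fixed display tray where a tin's centre belongs when it sits in the gap between the middle tin and the +y tin of the row; 81.5 mm above the table. x: along the axes of the row's tins; y: along the row; z up. Cardboard tray: 74 (x) by 186 mm (y), floor 6 mm thick, y end walls 45 mm high, x lips 16 mm; its tins are loose, 6 mm play in all, tops at 62 mm.

How it is judged:
By the outcome, as a careful person would: the job done as asked, in the order asked, and still so for the second after the job is handed in, with the robot touching nothing.
It also fails if it takes over 53 s, if anything falls off the work surface, if the arm or the gripper's body presses on something with over 40 N, if the wrist force passes 120 N, or if a joint passes its speed limit or range.

ROBOT

A 6-joint arm with a two-finger parallel gripper is mounted at the origin on the work surface. World frame = base frame: x ahead of the robot, y to its left, z up, the work surface at z = 0. Lengths are in m, angles in rad, forces in N, time in s.
With the tool pointing down it reaches from about 0.35 to 0.85 m from the base axis. Payload 8.1 kg.
Tool frame: the origin (TCP) lies at the very end of the fingers, on their centre line; the grasp point (between the pads) lies robot.grip_point_offset behind it (robot.grip_point_offset is the distance from the TCP to the grasp point, in m); z points along the fingers, y is the line along which they close (so a half turn about z gives the same grasp; the last joint's range is limited). The gripper opens to 85 mm and grips with 20 to 120 N. Pads are 22 mm wide; open, the fingers measure 114 mm over their backs; the gripper's body (76 mm by 85 mm) begins 54 mm behind the grasp point. The pads swing forward as they close: fully open they stand 13 mm farther back than shut.
Start: joints at [-1.361, 0.13, 1.488, -0, 1.523, -0.085], TCP at [0.174, -0.574, 0.231] pointing down, gripper open.
Joint ranges: [-2.96, 2.96], [-0.89, 2.26], [0.02, 2.5], [-1.34, 4.48], [0, 2.73], [-2.66, 2.66]. Speed limits (rad/s): [2.39, 2.39, 2.79, 3.14, 3.14, 3.14].

INTERFACE

Orientations are given as a rotation vector (axis times angle).
In Python, from rig import robot, viewer, probe_bus gives the robot as it stands (robot), with the cameras (viewer) and the readings (probe_bus).
- The arm moves only by the tool advance, called after "Request:" by a JSON object that holds its "method" and its "body", one argument or row to a line. Schema: {"type":"object","properties":{"rows":{"type":"array","items":{"type":"object","properties":{"xyz":{"type":"array","items":{"type":"number"},"minItems":3,"maxItems":3},"yaw":{"type":"number"}},"additionalProperties":false},"minItems":1,"maxItems":20},"aperture":{"type":"number"},"squeeze":{"type":"number"},"only":{"type":"string"},"quiet":{"type":"boolean"},"lines":{"type":"string"}},"required":["rows"],"additionalProperties":false}. rows is a list of rows, 1 to 20 of them, each an object with the fields xyz (a list: dx, dy, dz in shares of 80 cm (1.0 is 80 cm)), yaw (a turn about the tool's z in normalised numbers (1 is pi/2 rad)); a field left out counts as zero; each row shifts and turns the commanded pose from where the row before left it, along the tool's axes as they then stand; what a row does not reach is not made up. A row lasts 1/12 s, in which the tool goes at most 0.0417 m and 0.125 rad, less where a joint would pass 70% of its speed; a pose out of reach is approached as far as the arm can. aperture is the finger opening in m, set as the call begins (left out keeps the last). The fingers move at their own pace and stop on an object; squeeze is the grip in N (left out, the last holds). Time passes only in rows, so rows that do not move let the fingers close. The tool returns the time, the measured TCP pose, the force, the opening and the grip force at its end. only (a regular expression) keeps the lines of the reply that match it, lines (a string "A,B") keeps lines A to B, and quiet returns only ok. No shift or turn number may pass 1 either way. Input that does not fit is refused with a message, and nothing moves.
- probe_bus.state(): the state, without advancing time (a new reading comes with each control period).
- viewer.capture(name): name is "side" or "top"; returns a dict with "image" (384x512x3 uint8, blue, green, red), "z_map" (384x512 float32, m along the optical axis (not along the pixel's ray), 0 where there is no reading), "fx", "fy", "cx", "cy" (pixels), "R" (3x3) and "t" (3): a world point X has camera coordinates R X + t. Camera axes: x right, y down, z forward; pixel columns grow to the right and rows downward; lengths in m; the calibration is good to about 2 mm. A picture is of the moment at which its call begins.
- robot.sign_off(): hands the job in; it is judged then, once.
The state is a dict: "clock": time; "joints": joint angles; "qd": joint speeds; "joint_torque": joint torques, N m; "position": TCP position; "orientation": TCP orientation; "ft_force": force on the tool from outside, world axes, zero at the start; "moment": the same for the moment, N m; "opening": finger opening in m; "grasp_force": force on a finger pad.
Only numpy, scipy, OpenCV 4.12 (cv2) and the standard library are available. Lean on these libraries where they do the work, as an engineer would, in place of code of your own. Each camera call takes 0.05 s, during which the arm holds its last target. There are 200 camera calls.

## Working session

There is one attempt and no reset: what is moved stays moved. The work goes in short steps, Python scripts to look and compute and a tool call to move; the robot and the scene stay as the last step left them, time stands still between calls to the robot, and variables do not carry over. Pictures are saved under pics/ and viewed, at most 10 in all, crops included, and the job is handed in when it is done.

```bash
ls; mkdir -p pics
```

Run:
```python
from rig import robot, viewer, probe_bus
import cv2,numpy as np
for n in("top","side"):
    c=viewer.capture(n); cv2.imwrite(f"pics/{n}0.png",c["image"]); np.savez(f"{n}0.npz",**c)
    print(n,c["fx"],c["cx"],c["cy"],c["R"].round(3).tolist(),c["t"].round(3).tolist())
s=probe_bus.state();print(s,robot.grip_point_offset)
```

```text
pics
rig.py
top 368.8746756067937 259.0625912774353 192.54801456958427 [[-0.031, -1.0, -0.001], [-0.977, 0.03, -0.213], [0.213, -0.006, -0.977]] [0.06, 0.562, 0.878]
side 438.6661530597475 256.8909644905087 195.08372566804587 [[-0.789, -0.614, 0.016], [-0.42, 0.519, -0.744], [0.449, -0.594, -0.668]] [0.44, 0.268, 0.812]
{'clock': 0.1, 'joints': array([-1.36137174e+00,  1.31094775e-01,  1.48920486e+00,  4.27221729e-06,
        1.52298846e+00, -8.53999433e-02]), 'qd': array([-0.00143808, -0.00252486, -0.00304044, -0.0009519 , -0.00027308,
        0.00023911]), 'joint_torque': array([ 1.14229875e-03, -5.70949996e+01, -5.01942337e+01, -1.77132492e-04,
        8.07210978e-03,  2.92059769e-05]), 'position': array([ 0.17426061, -0.57360869,  0.23032494]), 'orientation': array([-3.10584638e+00, -4.61184944e-01,  1.58269702e-04]), 'ft_force': array([ 0.4558924 , -0.64050973,  0.29342977]), 'moment': array([-0.01762006,  0.02197113, -0.07066452]), 'grasp_force': 0.0, 'opening': 0.08518680067729172} 0.0187
```

View pics/top0.png

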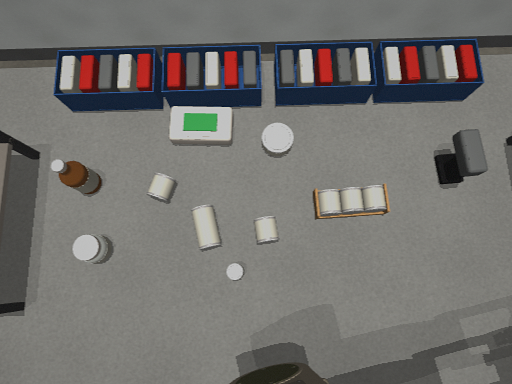

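View pics/side0.png

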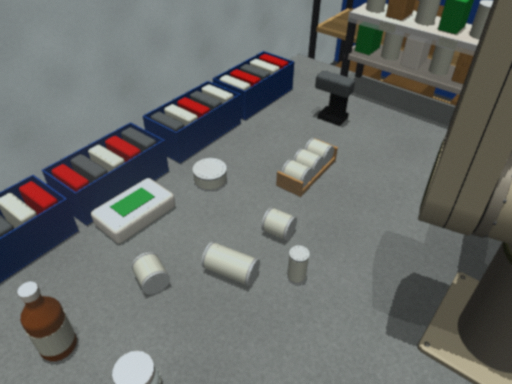

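Top view: the loose short tins are at about (161,187) and (266,229), the long tin at (206,227), and the tray with its three tins at (351,200). Side view: the short tins are at (151,272) and (278,224), and the tray at (307,165).

Create m.py:
```python
import numpy as np,cv2
def cloud(c):
    z=c["z_map"];v,u=np.mgrid[:z.shape[0],:z.shape[1]]
    P=np.stack([(u-c["cx"])/c["fx"]*z,(v-c["cy"])/c["fy"]*z,z],-1)
    W=(P-c["t"])@c["R"]; W[z==0]=np.nan
    return W
def white(c):
    h=cv2.cvtColor(c["image"],cv2.COLOR_BGR2HSV); return (h[...,2]>150)&(h[...,1]<70)
def blob(c,seed,W=None):
    n,l=cv2.connectedComponents(white(c).astype(np.uint8)); return l==l[seed[1],seed[0]]
def tri(cs,px):  # two-ray intersection
    A=[];b=[]
    for c,(u,v) in zip(cs,px):
        d=c["R"].T@[(u-c["cx"])/c["fx"],(v-c["cy"])/c["fy"],1];d/=np.linalg.norm(d)
        o=-c["R"].T@c["t"];M=np.eye(3)-np.outer(d,d);A.append(M);b.append(M@o)
    return np.linalg.lstsq(np.vstack(A),np.hstack(b),rcond=None)[0]
```

Run:
```python
from m import *
T=np.load("top0.npz");S=np.load("side0.npz")
for n,a,b in(("far",(161,187),(151,272)),("near",(266,229),(278,224)),("t1",(328,201),(322,147)),("t2",(351,199),(308,157)),("t3",(374,197),(294,168))):
    print(n)
    cen=[]
    for c,s in((T,a),(S,b)):
        m=blob(c,s);W=cloud(c)
        p=W[m];p=p[~np.isnan(p[:,0])];vv,uu=np.nonzero(m);cen.append((uu.mean(),vv.mean()))
        top=np.percentile(p[:,2],97);q=p[p[:,2]>top-.014]
        print(m.sum(),"top",top.round(4),"c",q.mean(0).round(4),[np.round(x,4) for x in cv2.minAreaRect(q[:,:2].astype(np.float32))])
    print("tri",tri((T,S),cen).round(4))
# floor check & tray mask
for c in(T,S):
    W=cloud(c);h=cv2.cvtColor(c["image"],cv2.COLOR_BGR2HSV)
    print("table z",np.nanmedian(W[(abs(W[...,0]-.5)<.03)&(abs(W[...,1]+.0)<.3)][:,2]))
    m=(h[...,1]>110)&(h[...,0]>5)&(h[...,0]<25)&(abs(W[...,0]-.51)<.08)&(abs(W[...,1]+.2)<.15)
    p=W[m&(W[...,2]>.01)];print(len(p),cv2.minAreaRect(p[:,:2].astype(np.float32)),np.percentile(p[:,2],[50,97]))
```

```text
far
401 top 0.0583 c [0.592  0.2983 0.0532] [array([0.593 , 0.3004]), array([0.0469, 0.0606]), np.float64(70.6997)]
553 top 0.0581 c [0.5941 0.306  0.0533] [array([0.5946, 0.3044]), array([0.0463, 0.0626]), np.float64(68.6047)]
tri [0.5967 0.3018 0.0457]
near
431 top 0.0585 c [0.4725 0.0276 0.0535] [array([0.4725, 0.0282]), array([0.0607, 0.0465]), np.float64(7.0857)]
465 top 0.0578 c [0.4715 0.0385 0.053 ] [array([0.4725, 0.034 ]), array([0.0633, 0.0469]), np.float64(1.013)]
tri [0.4758 0.0292 0.041 ]
t1
414 top 0.0646 c [ 0.5367 -0.1369  0.0598] [array([ 0.5369, -0.1371]), array([0.0607, 0.0458]), np.float64(2.0016)]
937 top 0.0639 c [ 0.5405 -0.1801  0.0589] [array([ 0.5411, -0.188 ]), array([0.062 , 0.1615]), np.float64(3.3457)]
tri [ 0.5226 -0.1319  0.0964]
t2
405 top 0.0646 c [ 0.5408 -0.1938  0.0597] [array([ 0.5406, -0.1953]), array([0.0606, 0.0459]), np.float64(1.0274)]
937 top 0.0639 c [ 0.5405 -0.1801  0.0589] [array([ 0.5411, -0.188 ]), array([0.062 , 0.1615]), np.float64(3.3457)]
tri [ 0.5462 -0.1957  0.0451]
t3
398 top 0.0647 c [ 0.5438 -0.2514  0.0598] [array([ 0.5438, -0.2527]), array([0.0599, 0.0437]), np.float64(1.9877)]
937 top 0.0639 c [ 0.5405 -0.1801  0.0589] [array([ 0.5411, -0.188 ]), array([0.062 , 0.1615]), np.float64(3.3457)]
tri [ 0.5712 -0.2657 -0.0096]
table z 0.0017864188354610898
314 ((0.5402826070785522, -0.19564193487167358), (0.07346440851688385, 0.18407011032104492), 2.2936978340148926) [0.02783795 0.04810207]
table z 0.0018390838095523766
172 ((0.5115576386451721, -0.1826404333114624), (0.19720330834388733, 0.06442177295684814), 73.4625015258789) [0.01786456 0.04734909]
```

Add to m.py:
```python
def tin(cs,seeds,win=None):
    q=[]
    for c,s in zip(cs,seeds):
        p=cloud(c)[blob(c,s)];p=p[~np.isnan(p[:,0])];top=np.percentile(p[:,2],97);q.append(p[p[:,2]>top-.014])
    q=np.vstack(q).astype(np.float32); (cx,cy),(w,h),a=cv2.minAreaRect(q[:,:2])
    # axis: direction in which height does not vary -> quadratic surface fit
    X=q[:,0]-cx;Y=q[:,1]-cy
    k=np.linalg.lstsq(np.c_[X*X,X*Y,Y*Y,X,Y,np.ones(len(X))],q[:,2],rcond=None)[0]
    H=np.array([[2*k[0],k[1]],[k[1],2*k[2]]]);w2,V=np.linalg.eigh(H);d=V[:,1];n=V[:,0]
    off=-(n@k[3:5])/w2[0]
    P=np.c_[X,Y]@d;mid=(np.percentile(P,1)+np.percentile(P,99))/2
    c=np.array([cx,cy])+n*off+d*mid
    yaw=(np.degrees(np.arctan2(d[1],d[0]))+90)%180-90
    return c,yaw,k[5],(w,h,a)
def go(s,target,yaw):
    from scipy.spatial.transform import Rotation as Ro
    R=Ro.from_rotvec(s["orientation"]).as_matrix();cur=np.degrees(np.arctan2(R[1,1],R[0,1]))
    t=-((yaw-cur+90)%180-90);th=np.radians(cur-t)
    x=np.array([-np.sin(th),np.cos(th),0]);y=np.array([np.cos(th),np.sin(th),0]);d=np.array(target)-s["position"]
    print("turn",round(np.radians(t),4),"then dx dy dz",(d@x).round(4),(d@y).round(4),round(-d[2],4))
```

Run:
```python
from m import *
from rig import robot, viewer, probe_bus
T=np.load("top0.npz");S=np.load("side0.npz")
for n,a,b in(("far",(161,187),(151,272)),("near",(266,229),(278,224))):
    print(n,*tin((T,S),(a,b)),tin((T,),(a,))[:2],tin((S,),(b,))[:2])
for a in((328,201),(351,199),(374,197)): print(*tin((T,),(a,))[:3])
c,y,*_=tin((T,S),((266,229),(278,224)));go(probe_bus.state(),[*c,.14],y)
```

```text
Traceback (most recent call last):
  File "m.py", line 21, in tin
    q=np.vstack(q).astype(np.float32); (cx,cy),(w,h),a=cv2.minAreaRect(q[:,:2])
                                                       ~~~~~~~~~~~~~~~^^^^^^^^^
cv2.error: OpenCV(4.12.0) /io/opencv/modules/imgproc/src/convhull.cpp:143: error: (-215:Assertion failed) total >= 0 && (depth == CV_32F || depth == CV_32S) in function 'convexHull'
```

```bash
sed -i 's/minAreaRect(q\[:,:2\])/minAreaRect(q[:,:2].copy())/' m.py
```

Run:
```python
from m import *
from rig import robot, viewer, probe_bus
T=np.load("top0.npz");S=np.load("side0.npz")
for n,a,b in(("far",(161,187),(151,272)),("near",(266,229),(278,224))):
    print(n,*tin((T,S),(a,b)),tin((T,),(a,))[:2],tin((S,),(b,))[:2])
for a in((328,201),(351,199),(374,197)): print(*tin((T,),(a,))[:3])
c,y,*_=tin((T,S),((266,229),(278,224)));go(probe_bus.state(),[*c,.14],y)
```

```text
far [0.59341106 0.30215929] -20.455425639118943 0.0562823725784675 (0.05134304612874985, 0.062244713306427, 70.81678771972656) (array([0.59308055, 0.30006203]), np.float64(-20.334296056914525)) (array([0.59347172, 0.30392173]), np.float64(-20.343262153617133))
near [0.47280692 0.02859639] 7.664533972256862 0.05638520942747092 (0.06239641085267067, 0.05262168496847153, 7.085701942443848) (array([0.47264741, 0.02704839]), np.float64(7.122897639075944)) (array([0.4730839 , 0.03052709]), np.float64(8.646176888646465))
[ 0.53688267 -0.139079  ] 1.9927775938878654 0.06305199320392407
[ 0.54057418 -0.19661058] 1.3822296266452554 0.06286309034376615
[ 0.54411077 -0.25471366] 2.3507186625539305 0.06261549513601591
turn -1.4097 then dx dy dz 0.557 0.3762 0.0903
```

The rows are not in the units I measure in: shifts go in shares of 80 cm and turns go in shares of pi/2 rad. I convert before sending: -0.122 rad is -0.0777.

Request:
{"method": "advance", "body": {
  "rows": [
    {"yaw": -0.0745},
    {"yaw": -0.0745},
    {"yaw": -0.0745},
    {"yaw": -0.0745},
    {"yaw": -0.0745},
    {"yaw": -0.0745},
    {"yaw": -0.0745},
    {"yaw": -0.0745},
    {"yaw": -0.0745},
    {"yaw": -0.0745},
    {"yaw": -0.0745},
    {"yaw": -0.0777},
    {}
  ],
  "aperture": 0.085,
  "squeeze": 30
}}

```text
clock: 1.18
position: [0.1743, -0.5738, 0.2307]
orientation: [-2.061, -2.37, -0.001]
ft_force: [0.3, -0.6, -0.3]
opening: 0.0851
grasp_force: 0.0
```

Request:
{"method": "advance", "body": {
  "rows": [
    {"xyz": [0.0375,0.025,0]},
    {"xyz": [0.0375,0.025,0]},
    {"xyz": [0.0375,0.025,0]},
    {"xyz": [0.0375,0.025,0]},
    {"xyz": [0.0375,0.025,0]},
    {"xyz": [0.0375,0.025,0]},
    {"xyz": [0.0375,0.025,0]},
    {"xyz": [0.0375,0.025,0]},
    {"xyz": [0.0375,0.025,0]},
    {"xyz": [0.0375,0.025,0]},
    {"xyz": [0.0375,0.025,0]},
    {"xyz": [0.0375,0.025,0]},
    {"xyz": [0.0375,0.025,0]},
    {"xyz": [0.0375,0.025,0]},
    {"xyz": [0.0375,0.025,0]},
    {"xyz": [0.0375,0.025,0]},
    {"xyz": [0.0375,0.025,0]},
    {"xyz": [0.0375,0.025,0]},
    {"xyz": [0.0213,0.02,0]},
    {}
  ]
}}

```text
clock: 2.85
position: [0.4744, 0.0315, 0.231]
orientation: [-2.069, -2.363, -0.002]
ft_force: [0.4, 0.8, -0.0]
opening: 0.0851
grasp_force: 0.0
```

Run:
```python
from m import *
from rig import robot, viewer, probe_bus
s=probe_bus.state();print(s["clock"]);go(s,[.4728,.0286,.010],7.3);go(s,[.5934,.3022,.14],-20.4)
```

```text
2.85
turn 0.0048 then dx dy dz -0.0027 -0.0019 0.221
turn 0.4883 then dx dy dz 0.2952 0.0172 0.091
```

Scaled: 0.035 m is 0.0438, 0.03 m is 0.0375.

Request:
{"method": "advance", "body": {
  "rows": [
    {"xyz": [-0.0034,-0.0024,0.025]},
    {"xyz": [0,0,0.0438]},
    {"xyz": [0,0,0.0438]},
    {"xyz": [0,0,0.0438]},
    {"xyz": [0,0,0.0375]},
    {"xyz": [0,0,0.025]},
    {"xyz": [0,0,0.025]},
    {"xyz": [0,0,0.0188]},
    {"xyz": [0,0,0.0138]},
    {},
    {}
  ]
}}

```text
clock: 3.77
position: [0.4711, 0.0247, 0.0101]
orientation: [-2.07, -2.362, 0.001]
ft_force: [-0.3, -0.3, 0.5]
opening: 0.0853
grasp_force: 0.0
```

Request:
{"method": "advance", "body": {
  "rows": [
    {},
    {},
    {},
    {},
    {},
    {},
    {},
    {}
  ],
  "aperture": 0.05,
  "squeeze": 35
}}

```text
clock: 4.43
position: [0.473, 0.0248, 0.0118]
orientation: [2.068, 2.362, 0.002]
ft_force: [-1.3, -1.1, 5.7]
opening: 0.0595
grasp_force: 37.8
```

Scaled: -0.03 m is -0.0375, -0.02 m is -0.025.

Request:
{"method": "advance", "body": {
  "rows": [
    {"xyz": [0,0,-0.0125]},
    {"xyz": [0,0,-0.025]},
    {"xyz": [0,0,-0.0375]},
    {"xyz": [0,0,-0.0375]},
    {"xyz": [0,0,-0.0375]},
    {"xyz": [0,0,-0.0375]},
    {}
  ]
}}

```text
clock: 5.02
position: [0.4753, 0.0248, 0.168]
orientation: [2.063, 2.358, 0.01]
ft_force: [1.9, 0.6, -1.1]
opening: 0.0599
grasp_force: 38.7
```

Run:
```python
from m import *
from rig import robot, viewer, probe_bus
s=probe_bus.state();go(s,[.5423,-.2257,.13],2.5)
for n in("top","side"):
    c=viewer.capture(n); cv2.imwrite(f"pics/{n}1.png",c["image"]); np.savez(f"{n}1.npz",**c)
a=cv2.imread("pics/top1.png")[100:330,180:440];b=cv2.imread("pics/side1.png")[100:330,180:440]
cv2.imwrite("pics/g1.png",cv2.resize(np.hstack([a,b]),None,fx=1.5,fy=1.5))
```

```text
turn 0.0894 then dx dy dz -0.2531 0.056 0.038
```

View pics/g1.png

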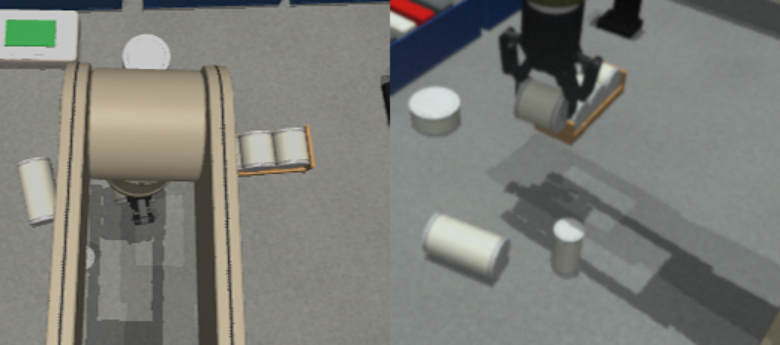

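The side view shows the tin held between the fingers, around side pixel (281,169). I'll measure how it sits relative to the TCP.

Add to m.py:
```python
def held(c,s,yaw):
    from scipy.optimize import least_squares
    W=cloud(c)-s["position"];th=np.radians(yaw);a=np.array([np.cos(th),np.sin(th),0]);b=np.array([-np.sin(th),np.cos(th),0])
    A=W@a;B=W@b;Z=W[...,2]
    m=(abs(A)<.028)&(abs(B)<.04)&(Z>-.02)&(Z<.06)&(c["image"].max(2)>85)
    A,B,Z=A[m],B[m],Z[m]
    f=lambda p:np.hypot(B-p[0]-p[1]*A,Z-p[2]-p[3]*A)-.028
    r=least_squares(f,[0,0,.0187,0],loss="soft_l1",f_scale=.002)
    print(m.sum(),"off y,yaw slope,z,pitch slope",r.x.round(4),"rms",np.sqrt((r.fun**2).mean()).round(4))
```

Run:
```python
from m import *
from rig import robot, viewer, probe_bus
s=probe_bus.state();held(np.load("side1.npz"),s,7.3)
```

```text
724 off y,yaw slope,z,pitch slope [ 0.0056  0.0207  0.0195 -0.0038] rms 0.0014
```

Scaled: -0.03 m is -0.0375, 0.018 m is 0.0225, 0.045 rad is 0.0286.

Request:
{"method": "advance", "body": {
  "rows": [
    {"yaw": 0.0286},
    {"yaw": 0.028},
    {"xyz": [-0.0375,0.0088,0]},
    {"xyz": [-0.0375,0.0088,0]},
    {"xyz": [-0.0375,0.0088,0]},
    {"xyz": [-0.0375,0.0088,0]},
    {"xyz": [-0.0375,0.0088,0]},
    {"xyz": [-0.0375,0.0088,0]},
    {"xyz": [-0.0375,0.0088,0.0125]},
    {"xyz": [-0.0375,0.0075,0.025]},
    {"xyz": [-0.0175,0,0.025]},
    {"xyz": [0,0,0.0225]},
    {},
    {},
    {}
  ]
}}

```text
clock: 6.37
position: [0.5375, -0.2258, 0.0923]
orientation: [-2.171, -2.27, 0.0]
ft_force: [-0.0, -0.1, -1.9]
opening: 0.0597
grasp_force: 38.5
```

Run:
```python
from m import *
from rig import robot, viewer, probe_bus
s=probe_bus.state();print(s["position"],s["grasp_force"]);go(s,[.5415,-.2278,.064],2.5)
c=viewer.capture("side"); np.savez("side2.npz",**c);held(c,s,2.5)
cv2.imwrite("pics/g2.png",cv2.resize(c["image"][70:270,200:460],None,fx=2,fy=2))
```

```text
[ 0.53752588 -0.22579358  0.09232745] 38.53295087814331
turn 0.0008 then dx dy dz -0.0022 0.0039 0.0283
455 off y,yaw slope,z,pitch slope [ 0.0065  0.0006  0.0169 -0.0037] rms 0.0017
```

View pics/g2.png

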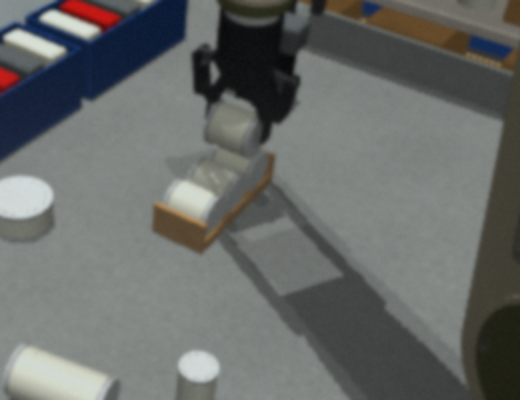

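The held tin is above the tray, at crop pixel (233,125), over the gap between the middle and the -y tin. I'll descend from here.

Scaled: 0.008 m is 0.01, 0.006 m is 0.0075.

Request:
{"method": "advance", "body": {
  "rows": [
    {"xyz": [-0.0028,0.0049,0.01]},
    {"xyz": [0,0,0.0075]},
    {"xyz": [0,0,0.005]},
    {"xyz": [0,0,0.005]},
    {"xyz": [0,0,0.0025]},
    {},
    {}
  ]
}}

```text
clock: 7.0
position: [0.5416, -0.2284, 0.0681]
orientation: [-2.172, -2.269, 0.0]
ft_force: [0.1, 0.2, -1.0]
opening: 0.0594
grasp_force: 38.6
```

Request:
{"method": "advance", "body": {
  "rows": [
    {"xyz": [0,0,0.0013]},
    {"xyz": [0,0,0.0013]},
    {},
    {}
  ]
}}

```text
clock: 7.33
position: [0.5418, -0.2285, 0.0664]
orientation: [2.172, 2.27, 0.0]
ft_force: [-0.8, -0.2, -2.2]
opening: 0.0595
grasp_force: 38.6
```

Scaled: 0.001 m is 0.0013.

Request:
{"method": "advance", "body": {
  "rows": [
    {"xyz": [0,0,0.0013]},
    {"xyz": [0,0,0.0013]},
    {},
    {}
  ]
}}

```text
clock: 7.67
position: [0.5421, -0.2285, 0.0659]
orientation: [2.172, 2.269, 0.0]
ft_force: [-5.9, 3.6, 10.1]
opening: 0.0597
grasp_force: 39.9
```

Request:
{"method": "advance", "body": {
  "rows": [
    {"xyz": [0,0,0.0013]},
    {},
    {}
  ]
}}

```text
clock: 7.92
position: [0.5421, -0.2285, 0.0659]
orientation: [2.171, 2.269, 0.0]
ft_force: [-7.6, 5.2, 17.9]
opening: 0.0596
grasp_force: 40.7
```

Scaled: -0.001 m is -0.0013, -0.0005 m is -0.0006.

Request:
{"method": "advance", "body": {
  "rows": [
    {"xyz": [0,0,-0.0013]},
    {"xyz": [0,0,-0.0006]},
    {}
  ]
}}

```text
clock: 8.17
position: [0.5421, -0.2286, 0.066]
orientation: [2.172, 2.269, 0.0]
ft_force: [-4.4, 1.7, 8.8]
opening: 0.0597
grasp_force: 39.6
```

Request:
{"method": "advance", "body": {
  "rows": [
    {},
    {},
    {},
    {},
    {},
    {}
  ],
  "aperture": 0.085
}}

```text
clock: 8.67
position: [0.5417, -0.2284, 0.0646]
orientation: [-2.172, -2.27, 0.0]
ft_force: [-0.2, -0.1, 0.1]
opening: 0.0851
grasp_force: 0.0
```

Request:
{"method": "advance", "body": {
  "rows": [
    {"xyz": [0,0,-0.0125]},
    {"xyz": [0,0,-0.025]},
    {"xyz": [0,0,-0.0375]},
    {"xyz": [0,0,-0.0438]},
    {"xyz": [0,0,-0.0375]},
    {"xyz": [0.0375,0,-0.025]},
    {"xyz": [0.05,0,0]},
    {"xyz": [0.05,0,0]},
    {"xyz": [0.05,0,0]},
    {"xyz": [0.05,0,0]},
    {"xyz": [0.05,0,0]},
    {"xyz": [0.05,0,0]},
    {}
  ]
}}

```text
clock: 9.75
position: [0.5293, 0.0479, 0.2109]
orientation: [-2.165, -2.275, -0.004]
ft_force: [0.3, 0.5, 0.7]
opening: 0.085
grasp_force: 0.0
```

Run:
```python
from m import *
from rig import robot, viewer, probe_bus
s=probe_bus.state();go(s,[.5934,.2985,.14],-20.4)
o=[]
for n in("top","side"):
    c=viewer.capture(n);np.savez(f"{n}3.npz",**c);o.append(c["image"])
cv2.imwrite("pics/g3.png",cv2.resize(np.hstack([o[0][130:270,100:420],o[1][100:240,220:380]]),None,fx=1.6,fy=1.6))
```

```text
turn 0.4056 then dx dy dz 0.2573 -0.0272 0.0709
```

View pics/g3.png

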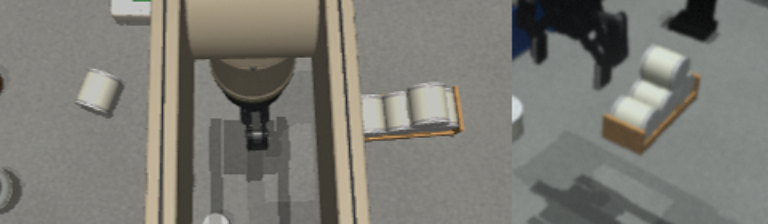

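The first tin sits in gap_1, at crop pixel (430,103), and rests level with the others. Next is the far tin.

Scaled: 0.102 rad is 0.0649.

Request:
{"method": "advance", "body": {
  "rows": [
    {"yaw": 0.0649},
    {"yaw": 0.0649},
    {"yaw": 0.0643},
    {"yaw": 0.0643},
    {},
    {}
  ]
}}

```text
clock: 10.35
position: [0.5301, 0.04, 0.2101]
orientation: [2.583, 1.787, 0.0]
ft_force: [-0.1, -0.4, 0.2]
opening: 0.0845
grasp_force: 0.0
```

Run:
```python
from m import *
from rig import robot, viewer, probe_bus
s=probe_bus.state();go(s,[.5934,.3022,.14],-20.4)
T=np.load("top3.npz")
print(tin((T,),((369,194),))[:3],tin((T,),((161,187),))[:3])
```

```text
turn -0.0045 then dx dy dz 0.2679 -0.032 0.0701
(array([ 0.54217109, -0.22560566]), np.float64(2.251252444541933), np.float64(0.11065856687234377)) (array([0.59310625, 0.30006453]), np.float64(-20.935948114650984), np.float64(0.05668068083084695))
```

Scaled: 0.034 m is 0.0425, 0.02 m is 0.025.

Request:
{"method": "advance", "body": {
  "rows": [
    {"xyz": [0.0425,-0.005,0]},
    {"xyz": [0.0425,-0.005,0]},
    {"xyz": [0.0425,-0.005,0]},
    {"xyz": [0.0425,-0.005,0]},
    {"xyz": [0.0425,-0.005,0]},
    {"xyz": [0.0425,-0.005,0.0125]},
    {"xyz": [0.0425,-0.005,0.025]},
    {"xyz": [0.025,-0.0038,0.025]},
    {"xyz": [0.0124,-0.0013,0.025]},
    {},
    {},
    {}
  ]
}}

```text
clock: 11.35
position: [0.5955, 0.3021, 0.1409]
orientation: [2.584, 1.786, 0.001]
ft_force: [0.7, 0.7, 0.5]
opening: 0.0852
grasp_force: 0.0
```

Run:
```python
from m import *
from rig import robot, viewer, probe_bus
go(probe_bus.state(),[.5934,.3016,.010],-20.5)
```

```text
turn -0.0035 then dx dy dz -0.0012 -0.0017 0.1309
```

Scaled: 0.03 m is 0.0375, 0.02 m is 0.025.

Request:
{"method": "advance", "body": {
  "rows": [
    {"xyz": [-0.0015,-0.0021,0.025]},
    {"xyz": [0,0,0.0375]},
    {"xyz": [0,0,0.0375]},
    {"xyz": [0,0,0.025]},
    {"xyz": [0,0,0.0188]},
    {"xyz": [0,0,0.0125]},
    {"xyz": [0,0,0.0075]},
    {},
    {}
  ]
}}

```text
clock: 12.1
position: [0.5938, 0.3028, 0.0102]
orientation: [2.585, 1.785, 0.003]
ft_force: [0.7, -0.7, 0.0]
opening: 0.0851
grasp_force: 0.0
```

Request:
{"method": "advance", "body": {
  "rows": [
    {},
    {},
    {},
    {},
    {},
    {},
    {},
    {}
  ],
  "aperture": 0.05,
  "squeeze": 35
}}

```text
clock: 12.77
position: [0.594, 0.3031, 0.0105]
orientation: [2.584, 1.785, 0.004]
ft_force: [0.1, 0.3, 5.4]
opening: 0.0596
grasp_force: 38.1
```

Request:
{"method": "advance", "body": {
  "rows": [
    {"xyz": [0,0,-0.0125]},
    {"xyz": [0,0,-0.025]},
    {"xyz": [0,0,-0.0375]},
    {"xyz": [0,0,-0.0438]},
    {"xyz": [0,0,-0.0438]},
    {"xyz": [0,0,-0.0375]},
    {"yaw": -0.0637},
    {"yaw": -0.0637},
    {"yaw": -0.0637},
    {"yaw": -0.0637},
    {},
    {},
    {}
  ]
}}

```text
clock: 13.85
position: [0.5926, 0.3026, 0.1688]
orientation: [-2.182, -2.26, 0.0]
ft_force: [-0.5, -1.6, -2.0]
opening: 0.0593
grasp_force: 38.5
```

Run:
```python
from m import *
from rig import robot, viewer, probe_bus
s=probe_bus.state();c=viewer.capture("side");np.savez("side4.npz",**c);held(c,s,2.5);go(s,[.5395,-.1702,.17],2.5)
```

```text
632 off y,yaw slope,z,pitch slope [ 0.0003 -0.003   0.018  -0.0082] rms 0.0014
turn -0.0089 then dx dy dz -0.47 -0.0737 -0.0012
```

Scaled: -0.035 m is -0.0438, -0.0015 m is -0.0019, -0.009 rad is -0.0057.

Request:
{"method": "advance", "body": {
  "rows": [
    {"xyz": [-0.0438,-0.007,0]},
    {"xyz": [-0.0438,-0.007,0]},
    {"xyz": [-0.0438,-0.007,0]},
    {"xyz": [-0.0438,-0.007,0]},
    {"xyz": [-0.0438,-0.007,0]},
    {"xyz": [-0.0438,-0.007,0]},
    {"xyz": [-0.0438,-0.007,0]},
    {"xyz": [-0.0438,-0.007,0]},
    {"xyz": [-0.0438,-0.007,0]},
    {"xyz": [-0.0438,-0.007,0]},
    {"xyz": [-0.0438,-0.007,0]},
    {"xyz": [-0.0438,-0.007,0],"yaw": -0.0057},
    {"xyz": [-0.0375,-0.0063,0]},
    {"xyz": [-0.0163,-0.0019,0.0125]},
    {"xyz": [0,0,0.025]},
    {"xyz": [0,0,0.025]},
    {"xyz": [0,0,0.0225]},
    {},
    {},
    {}
  ]
}}

```text
clock: 15.57
position: [0.5377, -0.1627, 0.1017]
orientation: [2.168, 2.272, 0.001]
ft_force: [-0.7, 0.0, -2.0]
opening: 0.0599
grasp_force: 38.7
```

Run:
```python
from m import *
from rig import robot, viewer, probe_bus
s=probe_bus.state();print(s["grasp_force"]);go(s,[.5395,-.163,.066],2.5)
c=viewer.capture("side");np.savez("side5.npz",**c);held(c,s,2.5)
s2=dict(s);s2["position"]=np.array([.5415,-.2241,.082-.0187]);held(c,s2,2.5)
cv2.imwrite("pics/g5.png",cv2.resize(c["image"][70:270,200:460],None,fx=2,fy=2))
```

```text
38.7146919965744
turn 0.0031 then dx dy dz -0.0004 0.0018 0.0357
484 off y,yaw slope,z,pitch slope [ 0.0007 -0.0006  0.0181  0.0062] rms 0.0022
74 off y,yaw slope,z,pitch slope [0.0147 0.3864 0.0171 0.2414] rms 0.0059
```

View pics/g5.png

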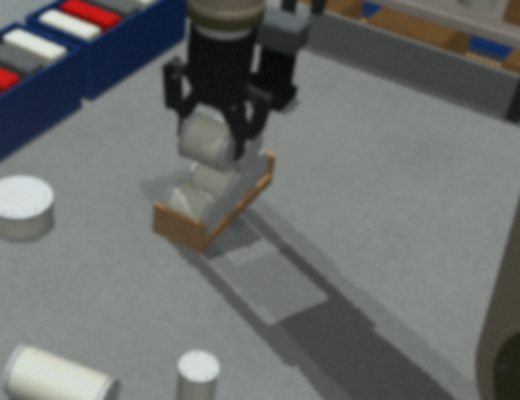

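The second tin is held at crop pixel (207,138), over the +y gap. I'll compare its y with the placed tin and the row, all in the side-camera frame.

Run:
```python
from m import *
from rig import robot, viewer, probe_bus
s=probe_bus.state();c=np.load("side3.npz")
for x,y,z in((.5415,-.2241,.0633),(.5395,-.1365,.0155)):
    s["position"]=np.array([x,y,z]);held(c,s,2.5)
s["position"]=np.array([.5395,-.1365,.0155]);held(np.load("side5.npz"),s,2.5)
```

```text
554 off y,yaw slope,z,pitch slope [ 0.0034 -0.0099  0.018   0.0171] rms 0.0039
763 off y,yaw slope,z,pitch slope [ 0.0067  0.0129  0.0171 -0.0046] rms 0.009
739 off y,yaw slope,z,pitch slope [ 0.0061  0.0617  0.0176 -0.0382] rms 0.0088
```

Scaled: 0.01 m is 0.0125, 0.006 m is 0.0075, 0.003 rad is 0.0019.

Request:
{"method": "advance", "body": {
  "rows": [
    {"xyz": [-0.0005,0.0023,0.0125],"yaw": 0.0019},
    {"xyz": [0,0,0.0125]},
    {"xyz": [0,0,0.0075]},
    {"xyz": [0,0,0.005]},
    {"xyz": [0,0,0.0025]},
    {},
    {}
  ]
}}

```text
clock: 16.2
position: [0.5389, -0.1632, 0.0687]
orientation: [-2.172, -2.27, 0.0]
ft_force: [0.6, 0.9, -2.3]
opening: 0.0594
grasp_force: 38.8
```

Request:
{"method": "advance", "body": {
  "rows": [
    {"xyz": [0,0,0.0013]},
    {"xyz": [0,0,0.0013]},
    {},
    {}
  ]
}}

```text
clock: 16.53
position: [0.539, -0.1632, 0.067]
orientation: [2.172, 2.27, 0.0]
ft_force: [-0.3, -0.1, -2.6]
opening: 0.0596
grasp_force: 38.8
```

Scaled: 0.001 m is 0.0013.

Request:
{"method": "advance", "body": {
  "rows": [
    {"xyz": [0,0,0.0013]},
    {"xyz": [0,0,0.0013]},
    {},
    {}
  ]
}}

```text
clock: 16.87
position: [0.5392, -0.1634, 0.0651]
orientation: [2.172, 2.269, 0.0]
ft_force: [-1.3, -0.3, 0.5]
opening: 0.0594
grasp_force: 39.0
```

Request:
{"method": "advance", "body": {
  "rows": [
    {"xyz": [0,0,0.0013]},
    {},
    {}
  ]
}}

```text
clock: 17.12
position: [0.5394, -0.164, 0.0649]
orientation: [2.171, 2.269, -0.001]
ft_force: [-3.8, -2.2, 6.0]
opening: 0.0599
grasp_force: 39.8
```

Scaled: 0.001 m is 0.0013.

Request:
{"method": "advance", "body": {
  "rows": [
    {"xyz": [0,0,0.0013]},
    {},
    {}
  ]
}}

```text
clock: 17.37
position: [0.5395, -0.1647, 0.0647]
orientation: [2.17, 2.268, -0.001]
ft_force: [-6.4, -3.8, 11.5]
opening: 0.0595
grasp_force: 40.3
```

Scaled: -0.0012 m is -0.0015, -0.0005 m is -0.0006.

Request:
{"method": "advance", "body": {
  "rows": [
    {"xyz": [-0.0006,0,-0.0015]},
    {"xyz": [0,0,-0.0006]},
    {}
  ]
}}

```text
clock: 17.62
position: [0.5394, -0.1639, 0.065]
orientation: [2.172, 2.269, 0.001]
ft_force: [-0.8, -1.4, 3.7]
opening: 0.0596
grasp_force: 39.3
```

Request:
{"method": "advance", "body": {
  "rows": [
    {},
    {},
    {},
    {},
    {},
    {}
  ],
  "aperture": 0.085
}}

```text
clock: 18.12
position: [0.5389, -0.1636, 0.0643]
orientation: [-2.172, -2.27, 0.0]
ft_force: [0.3, 0.7, -0.2]
opening: 0.0851
grasp_force: 0.0
```

Request:
{"method": "advance", "body": {
  "rows": [
    {"xyz": [0,0,-0.0125]},
    {"xyz": [0,0,-0.025]},
    {"xyz": [0,0,-0.0375]},
    {"xyz": [0,0,-0.0438]},
    {"xyz": [0,0,-0.0375]},
    {"xyz": [0.0375,0,-0.025]},
    {"xyz": [0.05,0,0]},
    {"xyz": [0.05,0,0]},
    {"xyz": [0.05,0,0]},
    {"xyz": [0.05,0,0]},
    {"xyz": [0.05,0,0]},
    {"xyz": [0.05,0,0]},
    {"xyz": [0.05,0,0]},
    {"xyz": [0.05,0,0]},
    {},
    {}
  ]
}}

```text
clock: 19.45
position: [0.5231, 0.1883, 0.2103]
orientation: [2.167, 2.274, 0.001]
ft_force: [0.6, -0.1, 0.6]
opening: 0.0853
grasp_force: 0.0
```

Run:
```python
from m import *
from rig import robot, viewer, probe_bus
o=[]
for n in("top","side"):
    c=viewer.capture(n);np.savez(f"{n}6.npz",**c);o.append(c["image"])
T=np.load("top6.npz")
print(tin((T,),((369,194),))[:3],tin((T,),((339,197),))[:3])
cv2.imwrite("pics/g6.png",cv2.resize(np.hstack([o[0][140:260,300:420],o[1][110:230,240:360]]),None,fx=3,fy=3))
```

```text
(array([ 0.54231033, -0.22599071]), np.float64(2.3885879263433196), np.float64(0.11061591988217025)) (array([ 0.53986576, -0.16773896]), np.float64(2.105365377903439), np.float64(0.11083862059979331))
```

View pics/g6.png

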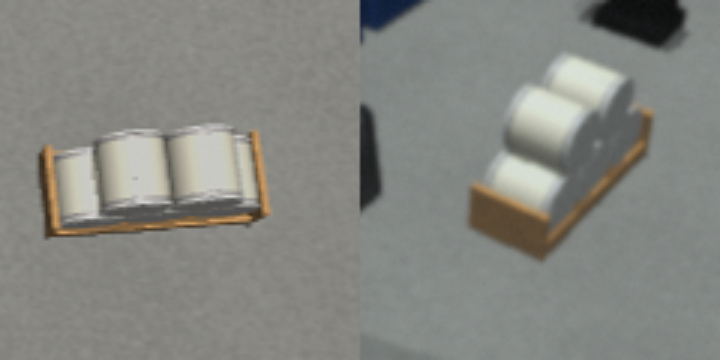

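Both tins sit in the saddles, at crop pixels (135,170) and (205,163). They are 58 mm apart, level and square with the row.

```bash
python3 -c "
from rig import robot, viewer, probe_bus
print(robot.sign_off())"
```

```text
the job is handed in; nothing more can be done
None
```

Both short tins now rest in the two gaps of the row, square and flush with the tins below to within a few millimetres, and the job was handed in at about 19.6 s on the robot clock.

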